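# Sort sealed sample boxes by the feel of their weight

### The arm

A 6-joint arm with a two-finger parallel gripper is mounted at the origin on the work surface. World frame = base frame: x ahead of the robot, y to its left, z up, the work surface at z = 0. Lengths are in m, angles in degrees, forces in N, time in s.
With the tool pointing down it reaches from about 0.4 to 0.825 m from the base axis. Payload 7 kg.
Tool frame: the origin (TCP) lies at the very end of the fingers, on their centre line; the grasp point (between the pads) lies 19 mm behind it (ctrl.grasp_offset is the distance from the TCP to the grasp point, in m); z points along the fingers, y is the line along which they close (so a half turn about z gives the same grasp; the last joint's range is limited). The gripper opens to 88 mm and grips with 3 to 60 N. Pads are 19 mm wide; open, the fingers measure 130 mm over their backs; the gripper's body (78 mm by 193 mm) begins 47 mm behind the grasp point.
Start: joints at [-56.373, 20.546, 0.682, 0, -70.136, -16.507], TCP at [0.199, -0.645, 0.195] pointing down, gripper open.
Joint ranges: [-176.03, 176.03], [-82.01, 121.73], [-58.28, 71.71], [-173.87, 95.51], [-174.79, -0.11], [-173.66, 173.66]. Speed limits (degrees/s): [136.94, 136.94, 172.46, 180, 180, 180].

### API

Orientations are given as [roll, pitch, yaw] about the fixed x, y, z axes, in that order (R = Rz(yaw) Ry(pitch) Rx(roll)).
In Python, from plant import ctrl gives the robot as it stands. The module is installed in compiled form; this text tells all that it offers.
- The arm moves only by the tool jog_arm, never from a script. Its argument "plan" is a list that holds one entry, the list of rows, each a list of 7 numbers: the opening, from 0 (shut) to 1 (fully open), then the shift along the tool's x, y, z in m, then the turn, a rotation vector about the tool's x, y, z in degrees. A call has 1 to 20 rows; each row is the pose to reach, as a shift and turn from the pose commanded when the call began, along the tool's axes at that moment; what a row does not reach only later rows make up. A row lasts 1/8 s, in which the tool goes at most 62.5 mm and 10.7 degrees, less where a joint would pass 70% of its speed; a pose out of reach is approached as far as the arm can. A call with a gripper value outside its range is refused whole. The fingers move at their own pace and stop on an object; the grip force is fixed at half the most. Time passes only in rows, so rows that repeat a pose let the fingers close. It gives the time, the measured TCP pose, the force, the opening and the grip force at its end, in the units of the state.
- ctrl.get_obs(): the state, without advancing time (a new reading comes with each control period).
- ctrl.snapshot(name): name is "side" or "top" or "wrist"; returns a dict with "image" (420x560x3 uint8, red, green, blue), "vertical_fov" (degrees; the focal length in pixels is half the picture's height over the tangent of half this angle, whatever the lens; pixels are square), "cx", "cy" (the principal point, pixels), "R" (3x3) and "t" (3): a world point X has camera coordinates R X + t; the wrist camera has in their place "T_tool_cam" (4x4, takes a point from camera to tool coordinates, whose origin is the TCP and whose axes are the flange's). Camera axes: x right, y down, z forward; pixel columns grow to the right and rows downward; lengths in m; the calibration is good to about 2 mm. A picture is of the moment at which its call begins: read the wrist's pose just before it. There is no depth.
- ctrl.close_job(): hands the job in; it is judged then, once.
The state is a dict: "clock": time; "joint_pos": joint angles; "qvel": joint speeds; "tau": joint torques, N m; "tool_pos": TCP position; "orientation": TCP orientation; "force": force on the tool from outside, world axes, zero at the start; "moment": the same for the moment, N m; "opening": finger opening in m; "gripper_force": force on a finger pad.
Only numpy, scipy, OpenCV 4.12 (cv2) and the standard library are available. Lean on these libraries where they do the work, as an engineer would, in place of code of your own. Each camera call takes 0.05 s, during which the arm holds its last target. There are 200 camera calls.

### The job

Three sealed sample boxes that look alike wait by the centrifuge, two of them nested one on the other; they must not be opened, so tell by their weight as you pick each one up which are loaded and which are empty, taking the upper box off the stack by itself without lifting or shifting the one under it. Set loaded boxes in the blue tray and empty ones in the white tray, each standing right way up and flat on the tray's floor, not stacked or propped on the rim. Keep the boxes level and low (never more than 20 cm above the bench), set them down rather than drop them, and leave everything else on the bench alone.

Things in the scene. Friction and masses are not known exactly. Their poses are not given: they have to be found in the camera images.
- box_a_center (a point): Upper box of the nested stack of two. Sealed opaque box, grey shell, orange lid, black end latches, all three alike: 124 mm long (x), 54 wide (y), 61 high (z up); this point is its centre, 30.5 mm above its underside. Its 6 mm high foot sits 5 mm deep with 2 mm play in the lip of the lower box's lid. Grip across the 54 mm width: its long sides are plain from 6 mm above the underside to the top.
- box_b_center (a point): Lower box of the stack, on the bench, same kind, size and centre point as box_a. The underside of box_a is 56 mm above its own; its lid's lip (top 61 mm up) has the same outline as the shells, so fingers reaching below the joint would grip both. Empty boxes weigh about 0.16 kg, loaded ones 0.41 to 0.55 kg, with the load at the middle.
- box_c_center (a point): Single box standing on the bench by itself, same kind, size and centre point as box_a. Which boxes are loaded differs every time and cannot be seen: any of the three may be; at least one is loaded and at least one is empty.
- tray_blue: Blue open bench tray for loaded boxes, which go to the centrifuge: fixed, 170 mm (x) by 230 mm (y), floor 4 mm thick, walls 18 mm high in all; origin at the centre of its underside, z up. Two boxes stand in it side by side with their long sides along the tray's x, their centres 55 mm to either side of the tray's centre along its y.
- tray_white: White open bench tray for empty boxes, which go back to the store: fixed, 170 mm (x) by 230 mm (y), floor 4 mm thick, walls 18 mm high in all; origin at the centre of its underside, z up. Two boxes stand in it side by side with their long sides along the tray's x, their centres 55 mm to either side of the tray's centre along its y.
- timer: White bench timer, 62 x 72 x 20 mm, lying on the bench; bystander.
- marker: White and blue marker pen, 133 mm long (y), 14 mm thick, lying on the bench; bystander.
- tip_box: Black and blue pipette tip box, 82 x 122 x 66 mm; bystander.
- wash_bottle: White bottle with red cap, 70 mm across, 150 mm tall; bystander.
- beaker: Glass beaker, 66 mm across, 85 mm tall; bystander.
- forceps: Steel forceps, 155 mm long (y), lying on the bench; bystander.
There are look-alikes about, which are no part of the job. Leave any purple look-alike of the part that bears box_a_center alone. What is shaped like the part that bears box_c_center but green is not meant.

How it is judged (in metres and radians):
On the way:
1. the upper box is lifted clear of the lower box (about 10 mm or more), which stays where it stood (within 15 mm) (z of box_a_center in the frame of box_b above 0.095 m and distance of box_b_center from where it was at the start of the episode below 0.015 m and contact force between box_a and box_b below 0.05 N), for 0.2 s.
At the end, for the whole second after the job is handed in: Every loaded box (0.41 to 0.55 kg) stands in the blue tray and every empty one (0.16 kg) in the white tray: its centre over the tray's floor (within 75 mm of the tray's centre along its x and 105 mm along its y), its underside on the floor within about 4 mm, upright within 0.12 rad, at rest (((x of box_a_center in the frame of tray_blue between -0.075 and 0.075 m and y of box_a_center in the frame of tray_blue between -0.105 and 0.105 m and z of box_a_center in the frame of tray_blue between 0.03 and 0.039 m and contact force between box_a and tray_blue between 2.8 and 30 N) or (x of box_a_center in the frame of tray_white between -0.075 and 0.075 m and y of box_a_center in the frame of tray_white between -0.105 and 0.105 m and z of box_a_center in the frame of tray_white between 0.03 and 0.039 m and contact force between box_a and tray_white between 0.5 and 2.8 N)) and angle between each of box_a_center, box_b_center, box_c_center's own z axis and vertical below 0.12 rad and linear speed of each of box_a, box_b, box_c below 0.02 m/s and ((x of box_b_center in the frame of tray_blue between -0.075 and 0.075 m and y of box_b_center in the frame of tray_blue between -0.105 and 0.105 m and z of box_b_center in the frame of tray_blue between 0.03 and 0.039 m and contact force between box_b and tray_blue between 2.8 and 30 N) or (x of box_b_center in the frame of tray_white between -0.075 and 0.075 m and y of box_b_center in the frame of tray_white between -0.105 and 0.105 m and z of box_b_center in the frame of tray_white between 0.03 and 0.039 m and contact force between box_b and tray_white between 0.5 and 2.8 N)) and ((x of box_c_center in the frame of tray_blue between -0.075 and 0.075 m and y of box_c_center in the frame of tray_blue between -0.105 and 0.105 m and z of box_c_center in the frame of tray_blue between 0.03 and 0.039 m and contact force between box_c and tray_blue between 2.8 and 30 N) or (x of box_c_center in the frame of tray_white between -0.075 and 0.075 m and y of box_c_center in the frame of tray_white between -0.105 and 0.105 m and z of box_c_center in the frame of tray_white between 0.03 and 0.039 m and contact force between box_c and tray_white between 0.5 and 2.8 N))); the robot touches nothing.
It fails at once if the lower box comes up (12 mm) with the upper one still nested on it (height (world z) of box_b_center above 0.0425 m and distance between box_a_center and box_b_center below 0.062 m).
It fails at once if a box is tilted more than 0.5 rad (angle between any of box_a_center, box_b_center, box_c_center's own z axis and vertical above 0.5 rad).
It fails at once if a box's underside is raised more than 0.2 m above the bench (height (world z) of any of box_a_center, box_b_center, box_c_center above 0.235 m).
It fails at once if a box is dropped or thrown (moves faster than 0.5 m/s, a fall of some 13 mm, while not held) ((linear speed of box_a above 0.5 m/s and contact force between box_a and the fingers below 0.05 N) or (linear speed of box_b above 0.5 m/s and contact force between box_b and the fingers below 0.05 N) or (linear speed of box_c above 0.5 m/s and contact force between box_c and the fingers below 0.05 N)).
It fails at once if a bystander is shifted by more than 30 mm (distance of any of timer, marker, tip_box, wash_bottle, beaker, forceps from where it was at the start of the episode above 0.03 m).
It also fails if it takes over 67 s, if anything falls off the work surface, if the arm or the gripper's body presses on something with over 40 N, if the wrist force passes 120 N, or if a joint passes its speed limit or range.

## Working session

There is one attempt and no reset: what is moved stays moved. The work goes in short steps, Python scripts to look and compute and a tool call to move; the robot and the scene stay as the last step left them, time stands still between calls to the robot, and variables do not carry over. Pictures are saved under pics/ and viewed, at most 10 in all, crops included, and the job is handed in when it is done.

Besides the shell and the picture viewer there is one more tool, called after "Call:" by a JSON object that holds its "api" and its "payload", one argument or row to a line. jog_arm: Moves the arm, as the interface text tells. Its arguments: {"type":"object","properties":{"plan":{"type":"array","items":{"type":"array","items":{"type":"array","items":{"type":"number"}}}}},"required":["plan"]}

```bash
mkdir -p pics; cat > h.py <<'E'
import numpy as np, cv2
from plant import ctrl
def snap(n,f):
    s=ctrl.snapshot(n); cv2.imwrite('pics/'+f,s['image'][:,:,::-1]); np.save('pics/'+f+'.npy',s,allow_pickle=True); return s
def ray(s,u,v):
    f=210/np.tan(np.radians(s['vertical_fov'])/2)
    d=np.array([(u-s['cx'])/f,(v-s['cy'])/f,1.])
    R=np.array(s['R']);t=np.array(s['t']); return -R.T@t, R.T@d
def onplane(s,u,v,z):
    o,d=ray(s,u,v); return o+d*(z-o[2])/d[2]
def load(f): return np.load('pics/'+f+'.npy',allow_pickle=True).item()
E
python3 - <<'E'
from h import *
o=ctrl.get_obs(); print(o)
for n in('top','side'):
    s=snap(n,n+'1.png'); print(n,s['vertical_fov'],s['cx'],s['cy'],-np.array(s['R']).T@s['t'])
a=[load(n+'1.png')['image'] for n in('top','side')]
E
```

```text
{'clock': 0.0, 'joint_pos': array([-5.63721616e+01,  2.05918195e+01,  6.34266867e-01, -2.10076845e-02,
       -7.01349046e+01, -1.65075070e+01]), 'qvel': array([ 0.02070331, -0.06258198, -0.12019413,  0.00960499, -0.08007144,
       -0.04559844]), 'tau': array([ 1.96751098e-03, -5.82718635e+01,  2.93060446e+01,  6.99743092e+00,
        6.93333917e-03, -1.54333497e-04]), 'tool_pos': array([ 0.19853363, -0.64458422,  0.19421934]), 'orientation': array([ 1.79905742e+02, -7.33902832e-03, -1.62886817e+02]), 'force': array([-0.10184714,  0.26942033,  0.29375632]), 'moment': array([ 0.04472943, -0.0180324 ,  0.05573058]), 'gripper_force': 0.0, 'opening': 0.08741689590645664}
top 47.80640420404025 272.3895775217869 210.90508067302292 [0.41525121 0.00469274 1.36871508]
side 42.96589927730439 273.8312266532651 214.3153611639023 [0.09413493 0.82534932 0.88600129]
```

View pics/top1.png

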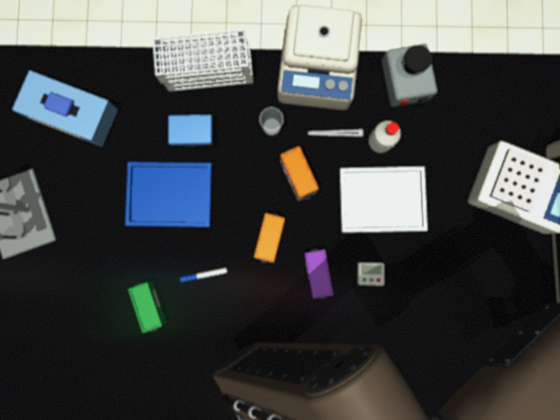

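View pics/side1.png

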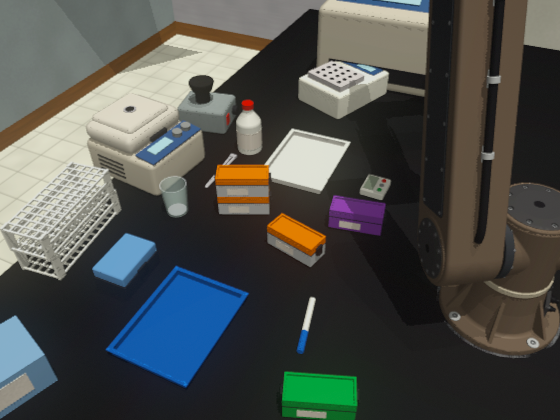

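The top view has the stack at (299,173), the single box at (269,238), the blue tray at (169,195) and the white tray at (383,199). The purple (318,274) and green (145,307) boxes are decoys. In the side view the stack is at (244,190) and the single box at (296,240).

```bash
cat > m.py <<'E'
from h import *
s=load('top1.png'); im=s['image']; hsv=cv2.cvtColor(im,cv2.COLOR_RGB2HSV)
def blobs(s,lo,hi,amin,reg=None):
    m=cv2.inRange(cv2.cvtColor(s['image'],cv2.COLOR_RGB2HSV),lo,hi)
    m=cv2.morphologyEx(m,cv2.MORPH_CLOSE,np.ones((3,3)))
    return [c for c in cv2.findContours(m,0,2)[0] if cv2.contourArea(c)>amin]
def rect(c,z,s=s):
    P=np.array([onplane(s,u,v,z)[:2] for u,v in c[:,0,:]],np.float32)
    (x,y),(w,h),a=cv2.minAreaRect(P)
    if w<h: w,h,a=h,w,a+90
    return np.round([x,y,w,h,(a+90)%180-90],4)
if __name__=='__main__':
    for n,lo,hi,zs in (('orange',(8,150,100),(22,255,255),(.061,.117)),('blue',(105,150,60),(120,255,255),(.018,)),('white',(0,0,150),(180,60,255),(.018,)),('purple',(130,80,50),(160,255,255),(.061,))):
        for c in blobs(s,lo,hi,300):
            print(n,c[:,0].mean(0).round(),[rect(c,z) for z in zs])
    o=load('side1.png')
    for c in blobs(o,(8,150,100),(22,255,255),200):
        print('side',c[:,0].mean(0).round(), cv2.boundingRect(c),[rect(c,z,o) for z in (.061,.117)])
E
python3 m.py
```

```text
orange [269. 237.] [array([  0.4432,   0.0287,   0.129 ,   0.0591, -13.2237]), array([  0.442 ,   0.0277,   0.1235,   0.0566, -13.2237])]
orange [299. 171.] [array([ 0.6285, -0.051 ,  0.1355,  0.0616, 25.3123]), array([ 0.6193, -0.0486,  0.1297,  0.059 , 25.3123])]
blue [157. 198.] [array([  0.5628,   0.3229,   0.2471,   0.1895, -89.9175])]
white [ 33. 232.] [array([  0.4561,   0.7397,   0.1518,   0.1215, -68.4133])]
white [382. 197.] [array([  0.5603,  -0.2938,   0.2424,   0.184 , -87.7023])]
white [522. 186.] [array([ 0.6054, -0.7087,  0.2476,  0.1889, 68.5833])]
white [387. 134.] [array([ 0.7497, -0.3038,  0.0673,  0.0661, 46.1856])]
white [326.  70.] [array([ 9.9830e-01,  1.6900e-02,  1.6552e+00,  2.9600e-01, -8.9127e+01])]
purple [319. 274.] [array([ 0.3474, -0.1082,  0.1312,  0.0619, 10.6289])]
side [298. 233.] (267, 213, 59, 43) [array([  0.4443,   0.0369,   0.1364,   0.0716, -13.0153]), array([  0.4205,   0.0904,   0.1271,   0.0667, -13.0153])]
side [234. 200.] (217, 197, 52, 6) [array([ 6.07900e-01, -1.43000e-02,  1.23900e-01,  1.86000e-02,
        2.52485e+01]), array([5.73000e-01, 4.27000e-02, 1.15500e-01, 1.74000e-02, 2.52485e+01])]
side [230. 171.] (215, 164, 54, 21) [array([ 0.6582, -0.1028,  0.1357,  0.0836, 25.1946]), array([ 0.6199, -0.0398,  0.1265,  0.078 , 25.1946])]
side [82. 87.] (50, 65, 65, 38) [array([ 1.34150e+00, -3.09400e-01,  2.69900e-01,  6.78000e-02,
        8.99382e+01]), array([ 1.25680e+00, -2.32400e-01,  2.51500e-01,  6.32000e-02,
        8.99383e+01])]
side [210.  35.] (160, 21, 112, 29) [array([ 1.163 , -0.7659,  0.4268,  0.1831, -0.3731]), array([ 1.0905, -0.6579,  0.3978,  0.1706, -0.3731])]
```

```bash
cat > g.py <<'E'
import sys
from h import *
from scipy.spatial.transform import Rotation as Ro
def to(x,y,z,yaw):
    o=ctrl.get_obs(); R=Ro.from_euler('xyz',o['orientation'],degrees=True)
    d=R.inv().apply(np.array([x,y,z])-o['tool_pos'])
    y0=o['orientation'][2]; t=(yaw-y0+90)%180-90
    r=(R.inv()*Ro.from_euler('xyz',[180,0,y0+t],degrees=True)).as_rotvec(degrees=True)
    return o['tool_pos'].round(4),o['orientation'].round(2),'shift',d.round(4),'rot',r.round(2),'F',o['force'].round(2),'t',round(o['clock'],2),'j',o['joint_pos'].round()
if __name__=='__main__':
    for l in to(*map(float,sys.argv[1:5])): print(l)
E
python3 g.py .617 -.047 .195 25.3
```

```text
[ 0.1985 -0.6446  0.1943]
[ 1.7991e+02 -1.0000e-02 -1.6289e+02]
shift
[-5.758e-01  4.480e-01 -1.000e-04]
rot
[ 0.09 -0.   -8.19]
F
[-0.19  0.8  -0.07]
t
0.1
j
[-56.  21.   1.  -0. -70. -17.]
```

Call:
{"api": "jog_arm", "payload": {
  "plan": [
    [[1, -0.04, 0.031, 0, 0, 0, 0], [1, -0.08, 0.062, 0, 0, 0, -1], [1, -0.12, 0.093, 0, 0, 0, -2], [1, -0.16, 0.124, 0, 0, 0, -3], [1, -0.2, 0.156, 0, 0, 0, -3], [1, -0.24, 0.187, 0, 0, 0, -4], [1, -0.28, 0.218, 0, 0, 0, -4], [1, -0.32, 0.249, 0, 0, 0, -5], [1, -0.36, 0.28, 0, 0, 0, -5], [1, -0.4, 0.311, 0, 0, 0, -6], [1, -0.44, 0.342, 0, 0, 0, -6], [1, -0.48, 0.373, 0, 0, 0, -7], [1, -0.52, 0.405, 0, 0, 0, -8], [1, -0.55, 0.428, 0, 0, 0, -8.2], [1, -0.576, 0.448, 0, 0, 0, -8.2], [1, -0.576, 0.448, 0, 0, 0, -8.2], [1, -0.576, 0.448, 0, 0, 0, -8.2]]
  ]
}}

```text
clock: 2.22
tool_pos: [0.6168, -0.0475, 0.1947]
orientation: [180.0, -0.1, -154.7]
force: [0.6, 0.7, -0.4]
opening: 0.0875
gripper_force: 0.0
```

```bash
cat > w.py <<'E'
import sys
from m import *
from scipy.spatial.transform import Rotation as Ro
def wsnap(f):
    o=ctrl.get_obs(); s=snap('wrist',f)
    T=np.eye(4); T[:3,:3]=Ro.from_euler('xyz',o['orientation'],degrees=True).as_matrix(); T[:3,3]=o['tool_pos']
    C=T@np.array(s['T_tool_cam']); s['R']=C[:3,:3].T; s['t']=-C[:3,:3].T@C[:3,3]; return s,o
s,o=wsnap(sys.argv[1]); z=float(sys.argv[2]); print('cam',-s['R'].T@s['t'])
for c in blobs(s,(8,150,60),(22,255,255),400): print(cv2.boundingRect(c),rect(c,z,s))
print(o['force'].round(2))
E
python3 w.py w1.png .117
```

```text
cam [ 0.55562361 -0.07543884  0.38321837]
(246, 139, 68, 127) [ 0.6123 -0.051   0.108   0.054  25.211 ]
(367, 0, 143, 140) [ 4.64700e-01  1.00000e-02  1.05700e-01  4.73000e-02 -1.29703e+01]
[ 0.59  0.7  -0.41]
```

View pics/w1.png

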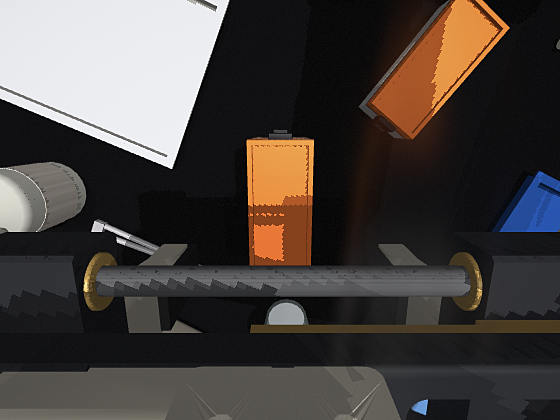

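The wrist view shows the stack's top box at cols 246–314, with its near end at row 139. It measures 54 mm wide, as it should. Its centre is about (0.6195, -0.0476), roughly 2 mm from the TCP, so I'm descending to z 0.070.

Call:
{"api": "jog_arm", "payload": {
  "plan": [
    [[1, -0.002, -0.001, 0.03, 0, 0, 0], [1, -0.002, -0.001, 0.06, 0, 0, 0], [1, -0.002, -0.001, 0.09, 0, 0, 0], [1, -0.002, -0.001, 0.11, 0, 0, 0], [1, -0.002, -0.001, 0.12, 0, 0, 0], [1, -0.002, -0.001, 0.125, 0, 0, 0], [1, -0.002, -0.001, 0.125, 0, 0, 0], [0, -0.002, -0.001, 0.125, 0, 0, 0], [0, -0.002, -0.001, 0.125, 0, 0, 0], [0, -0.002, -0.001, 0.125, 0, 0, 0], [0, -0.002, -0.001, 0.125, 0, 0, 0], [0, -0.002, -0.001, 0.125, 0, 0, 0]]
  ]
}}

```text
clock: 3.78
tool_pos: [0.6197, -0.0475, 0.0704]
orientation: [-180.0, 0.0, -154.7]
force: [0.7, -0.3, 1.5]
opening: 0.0538
gripper_force: 30.0
```

Call:
{"api": "jog_arm", "payload": {
  "plan": [
    [[0, 0, 0, -0.004, 0, 0, 0], [0, 0, 0, -0.008, 0, 0, 0], [0, 0, 0, -0.015, 0, 0, 0], [0, 0, 0, -0.025, 0, 0, 0], [0, 0, 0, -0.035, 0, 0, 0], [0, 0, 0, -0.05, 0, 0, 0], [0, 0, 0, -0.065, 0, 0, 0], [0, 0, 0, -0.075, 0, 0, 0], [0, 0, 0, -0.08, 0, 0, 0], [0, 0, 0, -0.08, 0, 0, 0], [0, 0, 0, -0.08, 0, 0, 0], [0, 0, 0, -0.08, 0, 0, 0]]
  ]
}}

```text
clock: 5.28
tool_pos: [0.6192, -0.0475, 0.1496]
orientation: [180.0, -0.1, -154.7]
force: [0.1, 0.1, -4.2]
opening: 0.0534
gripper_force: 30.0
```

```bash
python3 g.py .563 .378 .15 0; python3 g.py .56 -.349 .15 0;python3 - <<'E'
from h import *
snap('side','side2.png')
for i in range(4): ctrl.snapshot('top'); print(ctrl.get_obs()['force'].round(2))
E
```

```text
[ 0.6192 -0.0475  0.1496]
[ 1.7998e+02 -6.0000e-02 -1.5468e+02]
shift
[-1.311e-01  4.086e-01 -4.000e-04]
rot
[ 0.   -0.06 25.32]
F
[ 0.1   0.14 -4.2 ]
t
5.28
j
[ 14.  17. -10.  -0. -63. -78.]
[ 0.6192 -0.0475  0.1496]
[ 1.7998e+02 -6.0000e-02 -1.5468e+02]
shift
[ 0.1825 -0.2473 -0.0003]
rot
[ 0.   -0.06 25.32]
F
[ 0.1   0.14 -4.2 ]
t
5.28
j
[ 14.  17. -10.  -0. -63. -78.]
[-0.1  -0.52 -3.18]
[ 0.29 -0.55 -5.26]
[-0.3  -0.55 -5.15]
[ 0.14  0.72 -5.21]
```

View pics/side2.png

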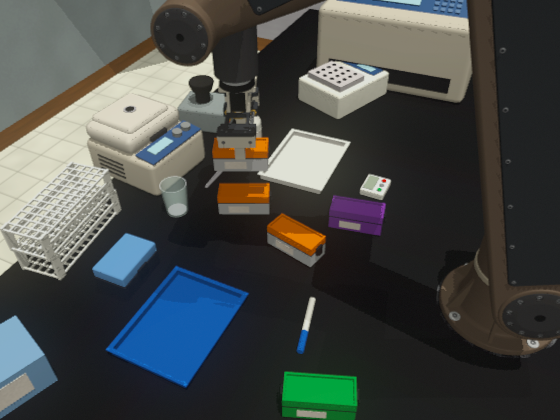

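Force reads about -4.6 N against a baseline of about -0.4 N, so box A is loaded. The side view shows it clear of the lower box, which hasn't moved (244,198). Next is the blue tray.

Call:
{"api": "jog_arm", "payload": {
  "plan": [
    [[0, -0.005, 0.015, 0, 0, 0, 1], [0, -0.013, 0.042, 0, 0, 0, 3], [0, -0.023, 0.072, 0, 0, 0, 5], [0, -0.034, 0.105, 0, 0, 0, 7], [0, -0.045, 0.139, 0, 0, 0, 9], [0, -0.056, 0.173, 0, 0, 0, 11], [0, -0.067, 0.207, 0, 0, 0, 13], [0, -0.078, 0.241, 0, 0, 0, 15], [0, -0.089, 0.275, 0, 0, 0, 17], [0, -0.1, 0.309, 0, 0, 0, 19], [0, -0.11, 0.343, 0, 0, 0, 21], [0, -0.119, 0.372, 0, 0, 0, 23], [0, -0.126, 0.394, 0, 0, 0, 24.5], [0, -0.131, 0.408, 0, 0, 0, 25.3], [0, -0.131, 0.408, 0, 0, 0, 25.3], [0, -0.131, 0.408, 0.02, 0, 0, 25.3], [0, -0.131, 0.408, 0.04, 0, 0, 25.3], [0, -0.131, 0.408, 0.06, 0, 0, 25.3], [0, -0.131, 0.408, 0.08, 0, 0, 25.3], [0, -0.131, 0.408, 0.08, 0, 0, 25.3]]
  ]
}}

```text
clock: 8.02
tool_pos: [0.5626, 0.3755, 0.0685]
orientation: [-179.8, -0.2, 180.0]
force: [0.2, 0.1, -5.2]
opening: 0.0539
gripper_force: 30.0
```

```bash
python3 - <<'E'
from h import *
s=snap('side','side3.png'); print(ctrl.get_obs()['force'])
E
```

```text
[ 0.54747425  0.26742752 -4.56428101]
```

View pics/side3.png

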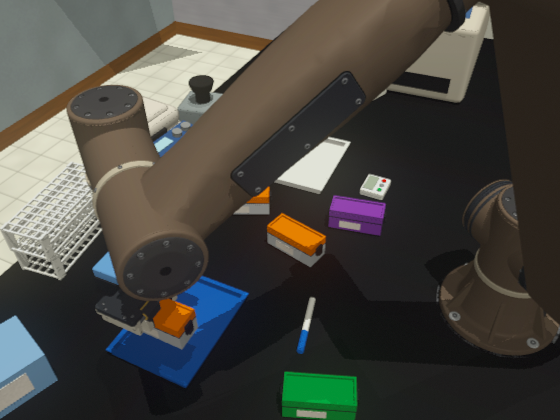

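Box A (175,320) is over the left half of the blue tray, so I'm lowering it slowly.

Call:
{"api": "jog_arm", "payload": {
  "plan": [
    [[0, 0, 0, 0.015, 0, 0, 0], [0, 0, 0, 0.027, 0, 0, 0], [0, 0, 0, 0.036, 0, 0, 0], [0, 0, 0, 0.043, 0, 0, 0], [0, 0, 0, 0.046, 0, 0, 0], [0, 0, 0, 0.048, 0, 0, 0], [0, 0, 0, 0.049, 0, 0, 0], [0, 0, 0, 0.049, 0, 0, 0], [0, 0, 0, 0.049, 0, 0, 0]]
  ]
}}

```text
clock: 9.2
tool_pos: [0.5635, 0.3775, 0.0214]
orientation: [180.0, 0.0, -180.0]
force: [-0.6, -0.7, -4.0]
opening: 0.054
gripper_force: 30.0
```

Call:
{"api": "jog_arm", "payload": {
  "plan": [
    [[0, 0, 0, 0.001, 0, 0, 0], [0, 0, 0, 0.002, 0, 0, 0], [0, 0, 0, 0.003, 0, 0, 0], [0, 0, 0, 0.003, 0, 0, 0]]
  ]
}}

```text
clock: 9.7
tool_pos: [0.5634, 0.3774, 0.0184]
orientation: [-180.0, 0.0, -180.0]
force: [-1.2, 0.1, -1.7]
opening: 0.0536
gripper_force: 30.0
```

Call:
{"api": "jog_arm", "payload": {
  "plan": [
    [[0.75, 0, 0, 0.0005, 0, 0, 0], [0.75, 0, 0, 0, 0, 0, 0], [0.75, 0, 0, 0, 0, 0, 0], [0.75, 0, 0, -0.01, 0, 0, 0], [0.75, 0, 0, -0.03, 0, 0, 0], [0.75, 0, 0, -0.06, 0, 0, 0], [0.75, 0, 0, -0.09, 0, 0, 0], [0.75, 0, 0, -0.12, 0, 0, 0], [0.75, 0, 0, -0.132, 0, 0, 0], [0.75, 0, 0, -0.132, 0, 0, 0]]
  ]
}}

```text
clock: 10.95
tool_pos: [0.5637, 0.3778, 0.1511]
orientation: [179.9, 0.1, -180.0]
force: [-0.2, 0.0, -1.2]
opening: 0.0659
gripper_force: 0.0
```

```bash
python3 m.py|grep -E "^orange"; python3 - <<'E'
from m import *
s=snap('top','top2.png')
for c in blobs(s,(8,150,100),(22,255,255),300): print(c[:,0].mean(0).round(),rect(c,.061))
E
python3 g.py .620 -.048 .15 25.3;python3 g.py .443 .029 .15 -13.2
```

```text
orange [269. 237.] [array([  0.4432,   0.0287,   0.129 ,   0.0591, -13.2237]), array([  0.442 ,   0.0277,   0.1235,   0.0566, -13.2237])]
orange [299. 171.] [array([ 0.6285, -0.051 ,  0.1355,  0.0616, 25.3123]), array([ 0.6193, -0.0486,  0.1297,  0.059 , 25.3123])]
[269. 238.] [  0.4433   0.0287   0.1288   0.0591 -13.2237]
[299. 173.] [ 0.6191 -0.0485  0.1297  0.0596 25.0325]
[0.5632 0.3773 0.1499]
[ 1.7999e+02 -2.0000e-02 -1.7999e+02]
shift
[-5.680e-02 -4.253e-01 -2.000e-04]
rot
[ 2.000e-02 -2.000e-02 -2.529e+01]
F
[0.54 0.47 0.15]
t
11.0
j
[  50.   22.   -2.   -0.  -65. -140.]
[0.5632 0.3773 0.1499]
[ 1.7999e+02 -2.0000e-02 -1.7999e+02]
shift
[ 1.202e-01 -3.483e-01 -2.000e-04]
rot
[ 1.000e-02 -2.000e-02  1.321e+01]
F
[0.54 0.47 0.15]
t
11.0
j
[  50.   22.   -2.   -0.  -65. -140.]
```

B hasn't moved: (0.619,-0.0485). Going to pick it up.

Call:
{"api": "jog_arm", "payload": {
  "plan": [
    [[1, -0.004, -0.03, 0, 0, 0, -2], [1, -0.01, -0.075, 0, 0, 0, -5], [1, -0.017, -0.125, 0, 0, 0, -8], [1, -0.024, -0.175, 0, 0, 0, -11], [1, -0.03, -0.225, 0, 0, 0, -14], [1, -0.037, -0.275, 0, 0, 0, -17], [1, -0.043, -0.325, 0, 0, 0, -20], [1, -0.05, -0.37, 0, 0, 0, -22], [1, -0.054, -0.405, 0, 0, 0, -24], [1, -0.057, -0.425, 0, 0, 0, -25.2], [1, -0.057, -0.425, 0, 0, 0, -25.2], [1, -0.057, -0.425, 0.02, 0, 0, -25.2], [1, -0.057, -0.425, 0.05, 0, 0, -25.2], [1, -0.057, -0.425, 0.08, 0, 0, -25.2], [1, -0.057, -0.425, 0.105, 0, 0, -25.2], [1, -0.057, -0.425, 0.12, 0, 0, -25.2], [1, -0.057, -0.425, 0.128, 0, 0, -25.2], [1, -0.057, -0.425, 0.128, 0, 0, -25.2], [1, -0.057, -0.425, 0.128, 0, 0, -25.2]]
  ]
}}

```text
clock: 13.38
tool_pos: [0.6213, -0.0474, 0.0231]
orientation: [-180.0, 0.1, -154.8]
force: [-0.1, 0.5, 0.6]
opening: 0.0879
gripper_force: 0.0
```

Call:
{"api": "jog_arm", "payload": {
  "plan": [
    [[0, 0, 0, 0, 0, 0, 0], [0, 0, 0, 0, 0, 0, 0], [0, 0, 0, 0, 0, 0, 0], [0, 0, 0, 0, 0, 0, 0], [0, 0, 0, 0, 0, 0, 0], [0, 0, 0, -0.005, 0, 0, 0], [0, 0, 0, -0.015, 0, 0, 0], [0, 0, 0, -0.03, 0, 0, 0], [0, 0, 0, -0.05, 0, 0, 0], [0, 0, 0, -0.07, 0, 0, 0], [0, 0, 0, -0.085, 0, 0, 0], [0, 0, 0, -0.1, 0, 0, 0], [0, 0, 0, -0.108, 0, 0, 0], [0, 0, 0, -0.108, 0, 0, 0], [0, 0, 0, -0.108, 0, 0, 0], [0, 0, 0, -0.108, 0, 0, 0]]
  ]
}}

```text
clock: 15.38
tool_pos: [0.6202, -0.0476, 0.1294]
orientation: [180.0, -0.1, -154.8]
force: [-0.3, 0.9, -2.0]
opening: 0.0534
gripper_force: 30.3
```

```bash
python3 g.py .563 .268 .13 0; python3 g.py .56 -.349 .13 0;python3 - <<'E'
from h import *
for i in range(6): ctrl.snapshot('top'); print(ctrl.get_obs()['force'].round(2))
E
```

```text
[ 0.6202 -0.0476  0.1294]
[ 1.7998e+02 -7.0000e-02 -1.5478e+02]
shift
[-0.0828  0.3099 -0.0006]
rot
[ 1.000e-02 -8.000e-02  2.522e+01]
F
[-0.27  0.93 -2.02]
t
15.38
j
[ 14.  18. -11.  -0. -60. -78.]
[ 0.6202 -0.0476  0.1294]
[ 1.7998e+02 -7.0000e-02 -1.5478e+02]
shift
[ 0.1828 -0.247  -0.0005]
rot
[ 1.000e-02 -8.000e-02  2.522e+01]
F
[-0.27  0.93 -2.02]
t
15.38
j
[ 14.  18. -11.  -0. -60. -78.]
[-0.2   0.02 -2.33]
[ 0.32 -0.05 -0.81]
[-0.39 -0.01 -2.44]
[ 0.65 -0.07 -2.22]
[ 0.29  0.08 -1.54]
[ 0.9  -0.19 -0.57]
```

Mean force is about -1.7 N, so box B is empty. It goes in the white tray.

Call:
{"api": "jog_arm", "payload": {
  "plan": [
    [[0, 0.006, -0.008, 0, 0, 0, 1], [0, 0.017, -0.023, 0, 0, 0, 3], [0, 0.033, -0.045, 0, 0, 0, 5], [0, 0.052, -0.07, 0, 0, 0, 8], [0, 0.074, -0.1, 0, 0, 0, 11], [0, 0.096, -0.13, 0, 0, 0, 14], [0, 0.118, -0.16, 0, 0, 0, 17], [0, 0.14, -0.19, 0, 0, 0, 20], [0, 0.16, -0.216, 0, 0, 0, 22], [0, 0.174, -0.235, 0, 0, 0, 24], [0, 0.183, -0.247, 0, 0, 0, 25.2], [0, 0.183, -0.247, 0, 0, 0, 25.2], [0, 0.183, -0.247, 0.02, 0, 0, 25.2], [0, 0.183, -0.247, 0.045, 0, 0, 25.2], [0, 0.183, -0.247, 0.065, 0, 0, 25.2], [0, 0.183, -0.247, 0.08, 0, 0, 25.2], [0, 0.183, -0.247, 0.088, 0, 0, 25.2], [0, 0.183, -0.247, 0.094, 0, 0, 25.2], [0, 0.183, -0.247, 0.096, 0, 0, 25.2], [0, 0.183, -0.247, 0.096, 0, 0, 25.2]]
  ]
}}

```text
clock: 18.18
tool_pos: [0.5605, -0.3491, 0.0345]
orientation: [-180.0, 0.0, -180.0]
force: [0.5, 0.3, -1.4]
opening: 0.0535
gripper_force: 30.3
```

```bash
python3 - <<'E'
from h import *
a=snap('side','side4.png')['image']; 
cv2.imwrite('pics/s4c.png',cv2.resize(a[90:290,130:430],None,fx=2.5,fy=2.5)[:,:,::-1])
print(ctrl.get_obs()['tool_pos'],ctrl.get_obs()['force'])
E
```

```text
[ 0.56052897 -0.34915509  0.03465159] [-0.34007302  0.39527165 -0.82462721]
```

View pics/s4c.png

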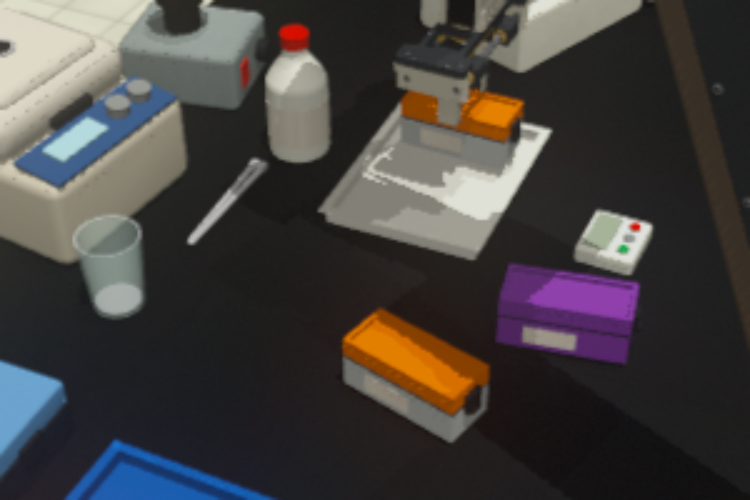

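Box B (crop 460,120) is well inside the far half of the white tray. Lowering it the last 7 mm or so.

Call:
{"api": "jog_arm", "payload": {
  "plan": [
    [[0, 0, 0, 0.003, 0, 0, 0], [0, 0, 0, 0.005, 0, 0, 0], [0, 0, 0, 0.006, 0, 0, 0], [0, 0, 0, 0.007, 0, 0, 0], [0, 0, 0, 0.0075, 0, 0, 0], [0, 0, 0, 0.0075, 0, 0, 0]]
  ]
}}

```text
clock: 18.98
tool_pos: [0.5603, -0.349, 0.0266]
orientation: [180.0, -0.0, -180.0]
force: [-1.1, -0.0, -2.5]
opening: 0.0534
gripper_force: 30.3
```

Call:
{"api": "jog_arm", "payload": {
  "plan": [
    [[0, 0, 0, 0.0005, 0, 0, 0], [0, 0, 0, 0.001, 0, 0, 0], [0, 0, 0, 0.0015, 0, 0, 0], [0, 0, 0, 0.0015, 0, 0, 0]]
  ]
}}

```text
clock: 19.48
tool_pos: [0.5604, -0.3491, 0.0262]
orientation: [-180.0, 0.0, -180.0]
force: [-1.9, 1.1, 6.1]
opening: 0.0536
gripper_force: 30.2
```

Contact is clear. Releasing, rising, and going on to C.

Call:
{"api": "jog_arm", "payload": {
  "plan": [
    [[0.75, 0, 0, -0.001, 0, 0, 0], [0.75, 0, 0, -0.001, 0, 0, 0], [0.75, 0, 0, -0.001, 0, 0, 0], [0.75, 0, 0, -0.015, 0, 0, 0], [0.75, 0, 0, -0.04, 0, 0, 0], [0.75, 0, 0, -0.07, 0, 0, 0], [0.75, 0, 0, -0.1, 0, 0, 0], [0.75, 0, 0, -0.12, 0, 0, 0], [0.75, 0, 0, -0.12, 0, 0, 0]]
  ]
}}

```text
clock: 20.6
tool_pos: [0.5615, -0.3496, 0.1482]
orientation: [-179.9, 0.2, -180.0]
force: [-0.3, -0.1, 0.6]
opening: 0.0658
gripper_force: 0.0
```

```bash
python3 g.py .443 .029 .15 -13.2
```

```text
[ 0.5615 -0.3496  0.1482]
[-179.91    0.24 -179.97]
shift
[ 0.1183  0.3786 -0.003 ]
rot
[-0.07  0.25 13.23]
F
[-0.27 -0.06  0.59]
t
20.6
j
[-15.  21.  -5.   0. -64. -75.]
```

Call:
{"api": "jog_arm", "payload": {
  "plan": [
    [[1, 0.008, 0.027, 0, 0, 0, 1], [1, 0.022, 0.07, 0, 0, 0, 3], [1, 0.037, 0.12, 0, 0, 0, 5], [1, 0.053, 0.17, 0, 0, 0, 7], [1, 0.069, 0.22, 0, 0, 0, 9], [1, 0.084, 0.27, 0, 0, 0, 10], [1, 0.1, 0.32, 0, 0, 0, 11], [1, 0.111, 0.355, 0, 0, 0, 12], [1, 0.118, 0.378, 0, 0, 0, 13.2], [1, 0.118, 0.378, 0, 0, 0, 13.2], [1, 0.118, 0.378, 0, 0, 0, 13.2]]
  ]
}}

```text
clock: 21.98
tool_pos: [0.442, 0.0288, 0.145]
orientation: [-180.0, -0.0, 166.9]
force: [-0.2, 0.5, 0.1]
opening: 0.0879
gripper_force: 0.0
```

```bash
python3 w.py w2.png .061; python3 g.py .443 .029 .024 -13.2
```

```text
cam [0.37605039 0.04445504 0.33350859]
(253, 143, 64, 123) [  0.4395   0.031    0.1073   0.0544 -13.1501]
[-0.15  0.52  0.06]
[0.4421 0.0285 0.145 ]
[-1.7998e+02 -2.0000e-02  1.6681e+02]
shift
[-0.0008  0.0007  0.121 ]
rot
[-0.02 -0.02  0.01]
F
[ 0.66 -0.09 -0.3 ]
t
22.02
j
[  29.    1.  -31.   -0.  -58. -133.]
```

Call:
{"api": "jog_arm", "payload": {
  "plan": [
    [[1, -0.004, 0.001, 0.025, 0, 0, 0], [1, -0.004, 0.001, 0.06, 0, 0, 0], [1, -0.004, 0.001, 0.09, 0, 0, 0], [1, -0.004, 0.001, 0.11, 0, 0, 0], [1, -0.004, 0.001, 0.119, 0, 0, 0], [1, -0.004, 0.001, 0.122, 0, 0, 0], [1, -0.004, 0.001, 0.122, 0, 0, 0], [0, -0.004, 0.001, 0.122, 0, 0, 0], [0, -0.004, 0.001, 0.122, 0, 0, 0], [0, -0.004, 0.001, 0.122, 0, 0, 0], [0, -0.004, 0.001, 0.122, 0, 0, 0], [0, -0.004, 0.001, 0.122, 0, 0, 0]]
  ]
}}

```text
clock: 23.52
tool_pos: [0.4463, 0.029, 0.0233]
orientation: [180.0, 0.0, 166.8]
force: [-1.4, -0.7, 2.6]
opening: 0.0537
gripper_force: 30.0
```

Call:
{"api": "jog_arm", "payload": {
  "plan": [
    [[0, 0, 0, -0.005, 0, 0, 0], [0, 0, 0, -0.015, 0, 0, 0], [0, 0, 0, -0.03, 0, 0, 0], [0, 0, 0, -0.05, 0, 0, 0], [0, 0, 0, -0.07, 0, 0, 0], [0, 0, 0, -0.085, 0, 0, 0], [0, 0, 0, -0.1, 0, 0, 0], [0, 0, 0, -0.106, 0, 0, 0], [0, 0, 0, -0.106, 0, 0, 0], [0, 0, 0, -0.106, 0, 0, 0], [0, 0, 0, -0.106, 0, 0, 0]]
  ]
}}

```text
clock: 24.9
tool_pos: [0.4459, 0.0289, 0.1286]
orientation: [-180.0, -0.1, 166.8]
force: [0.5, -0.6, -5.3]
opening: 0.0535
gripper_force: 30.0
```

```bash
python3 g.py .563 .268 .13 0; python3 g.py .56 -.239 .13 0;python3 - <<'E'
from h import *
for i in range(6): ctrl.snapshot('top'); print(ctrl.get_obs()['force'].round(2))
E
```

```text
[0.4459 0.0289 0.1286]
[-1.7996e+02 -5.0000e-02  1.6682e+02]
shift
[-0.0595  0.2596 -0.0016]
rot
[ -0.04  -0.06 -13.18]
F
[ 0.52 -0.59 -5.28]
t
24.9
j
[  29.    2.  -32.   -0.  -56. -132.]
[0.4459 0.0289 0.1286]
[-1.7996e+02 -5.0000e-02  1.6682e+02]
shift
[-0.1722 -0.2348 -0.0014]
rot
[ -0.04  -0.06 -13.18]
F
[ 0.52 -0.59 -5.28]
t
24.9
j
[  29.    2.  -32.   -0.  -56. -132.]
[-0.2   0.54 -4.89]
[-0.   -0.53 -4.76]
[ 0.7  -1.14 -4.71]
[ 0.57  0.73 -4.59]
[ 0.67 -0.26 -4.65]
[ 0.17 -0.47 -4.03]
```

About -4.7 N, so box C is loaded and goes to the free half of the blue tray.

Call:
{"api": "jog_arm", "payload": {
  "plan": [
    [[0, -0.002, 0.009, 0, 0, 0, 0], [0, -0.006, 0.026, 0, 0, 0, -1], [0, -0.011, 0.05, 0, 0, 0, -2], [0, -0.018, 0.08, 0, 0, 0, -4], [0, -0.026, 0.112, 0, 0, 0, -6], [0, -0.033, 0.144, 0, 0, 0, -8], [0, -0.04, 0.176, 0, 0, 0, -10], [0, -0.047, 0.207, 0, 0, 0, -11], [0, -0.053, 0.233, 0, 0, 0, -12], [0, -0.057, 0.25, 0, 0, 0, -13], [0, -0.06, 0.26, 0, 0, 0, -13.2], [0, -0.06, 0.26, 0, 0, 0, -13.2], [0, -0.06, 0.26, 0.02, 0, 0, -13.2], [0, -0.06, 0.26, 0.045, 0, 0, -13.2], [0, -0.06, 0.26, 0.065, 0, 0, -13.2], [0, -0.06, 0.26, 0.08, 0, 0, -13.2], [0, -0.06, 0.26, 0.088, 0, 0, -13.2], [0, -0.06, 0.26, 0.094, 0, 0, -13.2], [0, -0.06, 0.26, 0.094, 0, 0, -13.2]]
  ]
}}

```text
clock: 27.58
tool_pos: [0.564, 0.2684, 0.0352]
orientation: [-180.0, -0.0, -180.0]
force: [-0.1, 0.4, -4.7]
opening: 0.0535
gripper_force: 30.0
```

Call:
{"api": "jog_arm", "payload": {
  "plan": [
    [[0, 0, 0, 0.003, 0, 0, 0], [0, 0, 0, 0.005, 0, 0, 0], [0, 0, 0, 0.006, 0, 0, 0], [0, 0, 0, 0.007, 0, 0, 0], [0, 0, 0, 0.007, 0, 0, 0]]
  ]
}}

```text
clock: 28.2
tool_pos: [0.5639, 0.2685, 0.0281]
orientation: [-180.0, -0.0, -180.0]
force: [-0.5, -0.2, -3.7]
opening: 0.0537
gripper_force: 30.0
```

Call:
{"api": "jog_arm", "payload": {
  "plan": [
    [[0, 0, 0, 0.0005, 0, 0, 0], [0, 0, 0, 0.001, 0, 0, 0], [0, 0, 0, 0.0015, 0, 0, 0], [0, 0, 0, 0.0015, 0, 0, 0]]
  ]
}}

```text
clock: 28.7
tool_pos: [0.5641, 0.2685, 0.0273]
orientation: [180.0, 0.0, -180.0]
force: [-4.4, -0.9, 3.8]
opening: 0.0531
gripper_force: 30.0
```

Call:
{"api": "jog_arm", "payload": {
  "plan": [
    [[0.75, 0, 0, -0.0005, 0, 0, 0], [0.75, 0, 0, -0.0005, 0, 0, 0], [0.75, 0, 0, -0.0005, 0, 0, 0], [0.75, 0, 0, -0.015, 0, 0, 0], [0.75, 0, 0, -0.04, 0, 0, 0], [0.75, 0, 0, -0.08, 0, 0, 0], [0.75, 0, 0, -0.12, 0, 0, 0], [0.75, 0, 0, -0.14, 0, 0, 0], [0.75, 0, -0.04, -0.14, 0, 0, 0], [0.75, 0.02, -0.09, -0.14, 0, 0, 0], [0.75, 0.04, -0.14, -0.14, 0, 0, 0], [0.75, 0.06, -0.19, -0.14, 0, 0, 0], [0.75, 0.08, -0.24, -0.14, 0, 0, 0], [0.75, 0.08, -0.27, -0.14, 0, 0, 0], [0.75, 0.08, -0.28, -0.14, 0, 0, 0], [0.75, 0.08, -0.28, -0.14, 0, 0, 0]]
  ]
}}

```text
clock: 30.7
tool_pos: [0.4844, -0.0117, 0.1673]
orientation: [180.0, 0.1, 180.0]
force: [0.1, 0.7, -0.3]
opening: 0.0657
gripper_force: 0.0
```

```bash
python3 - <<'E'
from m import *
a=snap('side','side5.png'); s=snap('top','top5.png')
cv2.imwrite('pics/fin.png',np.vstack([a['image'][60:390],s['image'][100:340]])[:,:,::-1])
for c in blobs(s,(8,150,100),(22,255,255),200): print(c[:,0].mean(0).round(),rect(c,.065,s))
E
```

```text
[405. 196.] [ 0.558  -0.3467  0.125   0.0551  0.0565]
[186. 196.] [0.5598 0.2648 0.1259 0.0542 0.097 ]
[147. 193.] [0.5618 0.3728 0.1229 0.0554 1.1064]
```

View pics/fin.png

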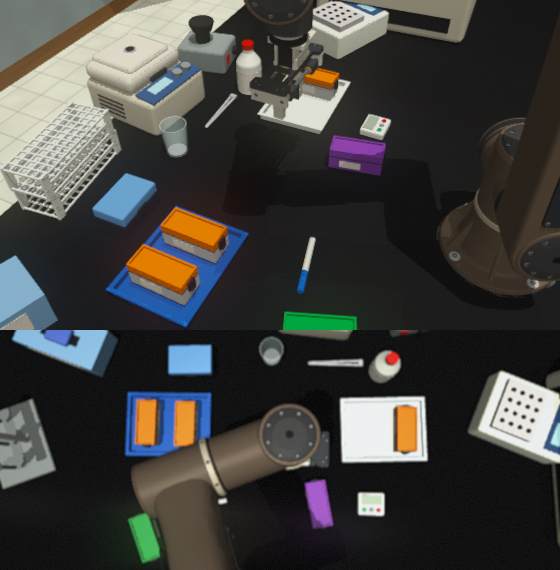

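The picture shows two boxes flat in the blue tray (top-view px 147 and 186) and one in the white tray (405). The bystanders haven't moved. Handing in.

```bash
python3 -c "
from plant import ctrl
print(ctrl.close_job())"
```

```text
the job is handed in; nothing more can be done
None
```

Boxes A and C weighed as loaded and stand in the blue tray, and box B weighed as empty and stands in the white tray; I handed the job in at about 31 s, but the hand-in returned no verdict.

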